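Unlock the slide safe

TASK

Unlock the slide safe on the bench: bring the left dial to 7 and the right dial to 2, feeling gently around each number until the dial catches, because the dials are worn and catch a little to one side of the mark; then draw the bolt fully back so that the lid springs ajar. Force neither a caught dial nor the bolt, and leave the things standing around alone.

Things in the scene. Friction and masses are not known exactly. Their poses are not given: they have to be found in the camera images.
- safe: fixed grey steel box 350 deep (x), 280 wide (y), 100 mm high. Origin on the bench under the midpoint between its two dials; +x from the dials to the lid, +y to the left dial, z up. Flat deck x -115..+55 mm, top at z 100, with a dial each side of a bolt; hinged lid +58..+230 mm, flush with the deck. Two bolt guides stand 14 mm high at x -18 and +40, y 0
- dial_left (a joint): left dial, rad: 0 with its 0 at the index arrow (far side, towards the lid), grows counter-clockwise seen from above, 0.6283 a number: 7 at the arrow is 4.398. Drag about 0.05 N m. Worn: the middle of its catch lies anywhere within 0.25 either side of the number. There a hidden lever drops in: the dial has 0.06 play each way to a firm stop and stays caught when let go. Starts 0.7 to 1.7 below
- dial_right (a joint): right dial, rad, same kind and sense: 2 at the arrow is 1.257; starts 0.7 to 1.7 above it. For both dials: pressing a caught dial against its stop with over about 0.37 N m (20 N on the lever, 19 mm from the axis) is forcing it; 0.1 to 0.2 N m is plain to feel. Nothing to be seen changes as a dial catches, except that it stops turning
- dial_left_top (a point): centre of the top face of the left dial's knob, on its vertical axis: safe frame x 0, y +56, z 140 mm. The knob is a round, well-gripping knurled steel cylinder 30 mm across, 33 mm tall, on a black skirt 60 mm across with white figures 0 to 9 running clockwise; the skirt's top is 33 mm below this point. Both turn together
- dial_right_top (a point): the same point of the right dial: safe frame x 0, y -56, z 140 mm
- bolt (a joint): how far the bolt is drawn, m: 0 home (tongue in the keeper on the lid), 0.030 fully back at its stop. It is drawn to the front, along the safe's -x. About 3 N of friction; stays where left. While either dial is not caught it gives only 1.5 mm and stops hard; over 20 N against that is forcing it
- bolt_top (a point): centre of the top of the bolt's upright knob, safe frame x -52, y 0, z 143 mm with the bolt home. The knob is a steel pin 14 mm across, 27 mm tall, on a thinner neck 7 mm tall; the bolt bar under it is 14 mm wide, lies along the safe's x, and its top is 34 mm below this point
- lid_edge (a point): middle of the lid's front edge, top face, safe frame x +60, y 0, beside the keeper that the bolt's tongue passes through: 100 to 101 mm above the bench while bolted. The lid is sprung: this edge rises by itself to about 112 mm once the bolt is drawn some 25 mm. It need not be touched
- oil_bottle: small amber immersion oil bottle, 30 mm across, 62 mm tall, loose, standing on the left front corner of the deck. Origin: centre of its underside. Leave it alone.
- stain_jar: open glass staining jar, 64 mm across, 85 mm tall, loose, standing on the bench left of the safe. Origin: centre of its underside. Leave it alone.
- slide_box: flat closed plastic slide box, 102 by 88 by 35 mm, loose, lying on the bench right of the safe. Origin: centre of its underside. Leave it alone.

How it is judged:
On the way, in this order (a step that is already met when the one before it is completed fails the run):
1. both dials are within 0.4 rad of their numbers (value of joint dial_left between 3.998 and 4.798 rad and value of joint dial_right between 0.857 and 1.657 rad), for 0.2 s.
2. the bolt is drawn (value of joint bolt above 0.026 m), for 0.2 s.
At the end, for the whole second after the job is handed in: the bolt is drawn at least 26 of its 30 mm, the lid stands ajar by itself (its front edge 106 to 125 mm above the bench), both dials rest caught within 0.4 rad of 7 (left) and 2 (right), and the oil bottle, staining jar and slide box stand within 15 mm of where they were (all of step 1 and value of joint bolt above 0.026 m and height (world z) of lid_edge between 0.106 and 0.125 m and distance of each of oil_bottle, stain_jar, slide_box from where it was at the start of the episode below 0.015 m); the robot touches nothing.
It fails at once if the left dial is forced: more than 20 N between its wheel and the lock's lever (about 0.37 N m on the dial) (contact force between dial_left and safe above 20 N).
It fails at once if the right dial is forced: more than 20 N between its wheel and the lock's lever (about 0.37 N m on the dial) (contact force between dial_right and safe above 20 N).
It fails at once if the bolt is forced against the lock with more than 20 N (contact force between bolt and safe above 20 N).
It fails at once if a bystander is knocked: moved more than 30 mm or tipped (distance of any of oil_bottle, stain_jar, slide_box from where it was at the start of the episode above 0.03 m or angle between any of oil_bottle, stain_jar's own z axis and vertical above 0.4 rad).
It also fails if it takes over 67 s, if anything falls off the work surface, if the arm or the gripper's body presses on something with over 40 N, if the wrist force passes 120 N, or if a joint passes its speed limit or range.

ROBOT

A 7-joint arm with a two-finger parallel gripper is mounted at the origin on the work surface. World frame = base frame: x ahead of the robot, y to its left, z up, the work surface at z = 0. Lengths are in m, angles in rad, forces in N, time in s.
With the tool pointing down it reaches from about 0.4 to 0.9 m from the base axis. Payload 5.5 kg.
Tool frame: the origin (TCP) lies midway between the tips of the shut fingers; the grasp point (between the pads) lies 19 mm behind it (manip.grip_depth is the distance from the TCP to the grasp point, in m); z points along the fingers, x is the direction in which the jaws open and shut, and the axes are right-handed (so a half turn about z gives the same grasp; the last joint's range is limited). The gripper opens to 92 mm and grips with 3 to 60 N. Pads are 19 mm wide; open, the fingers measure 130 mm over their backs; the gripper's body (75 mm by 190 mm) begins 47 mm behind the grasp point.
Start: joints at [-0.894, 0.501, -0.427, 1.55, 0.221, 1.138, -0.21], TCP at [0.261, 0.595, 0.227] pointing down, gripper open.
Joint ranges: [-2.88, 2.88], [-0.31, 2.03], [-1.54, 1.56], [0.2, 2.42], [-1.41, 4.55], [0.19, 2.02], [-2.57, 2.57]. Speed limits (rad/s): [2.57, 2.57, 3.14, 3.14, 3.14, 3.14, 3.14].

INTERFACE

Orientations are given as a unit quaternion [x, y, z, w].
In Python, from bench import manip, effector, viewer gives the robot as it stands. Calls block until the motion is done:
- manip.move_pose(position, orientation): joint-space move of the TCP to a pose.
- manip.servo_line(position, ori=None, vel=0.15): straight line of the TCP; ori=None keeps the orientation; vel is the mean speed in m/s.
- manip.movej(angles): joint-space move.
- effector.open_jaws() and effector.close(f_grip=None): open the fingers fully, or close them until they stop; f_grip is the grip in N (None keeps the last).
- manip.sleep(seconds).
- manip.solve_ik(position, orientation): joint angles nearest the present ones, or None.
- viewer.get_image(name): name is "side" or "top" or "wrist"; returns the picture (420x560x3 uint8, red, green, blue); there is no depth.
- viewer.get_calibration(name): a dict with "vfov" (degrees; the focal length in pixels is half the picture's height over the tangent of half this angle, whatever the lens; pixels are square), "cx", "cy" (the principal point, pixels), "eye" and "attitude" of the camera in the world. Camera axes: x right, y down, z forward; pixel columns grow to the right and rows downward; lengths in m; the calibration is good to about 2 mm. A picture is of the moment at which its call begins: read the wrist's pose just before it. get_calibration takes no time and is no camera call; for the wrist camera it gives the pose at the moment of the call.
A pose or a line that the arm cannot do raises manip.PlanningError and nothing moves.
- manip.hand_in(): hands the job in, once; it reports no verdict.
Readings, each from a call of its own:
- manip.current_clock(): time.
- manip.current_q(): joint angles.
- manip.current_joint_velocities(): joint speeds.
- manip.current_tau(): joint torques, N m.
- manip.current_tool_pos(): TCP position.
- manip.current_tcp_rot(): TCP orientation.
- manip.current_force(): force on the tool from outside, world axes, zero at the start.
- manip.current_wrist_torque(): the same for the moment, N m.
- manip.current_finger_gap(): finger opening in m.
Only numpy, scipy, OpenCV 4.12 (cv2) and the standard library are available. Lean on these libraries where they do the work, as an engineer would, in place of code of your own. Each camera call takes 0.05 s, during which the arm holds its last target.

## Working session

There is one attempt and no reset: what is moved stays moved. The work goes in short steps, each a Python script; the robot and the scene stay as the last script left them, time stands still between calls to the robot, and variables do not carry over. Pictures are saved under pics/ and viewed, and the job is handed in when it is done.

```bash
ls; mkdir -p pics
python3 - <<'E'
from bench import manip, effector, viewer
import cv2
print(manip.current_clock(),manip.current_tool_pos(),manip.current_tcp_rot(),manip.current_finger_gap(),manip.grip_depth)
for n in ["side","top","wrist"]:
    c=viewer.get_calibration(n);print(n,c)
    im=viewer.get_image(n);cv2.imwrite(f"pics/{n}0.png",im[:,:,::-1])
E
```

```text
pics
0.0 [0.26113677 0.59446502 0.22567267] [ 8.37276021e-01  5.46779587e-01 -8.26864380e-04  5.13652307e-04] 0.09186687393569899 0.0188
side {'vfov': 44.4590940633157, 'cx': 284.7815364497697, 'cy': 205.73933328655278, 'eye': array([ 0.5162179 , -0.70154196,  0.78836283]), 'attitude': array([ 0.90561445, -0.05726099,  0.01369527, -0.41999533])}
top {'vfov': 55.27255190144454, 'cx': 282.76284983863263, 'cy': 205.57910065345374, 'eye': array([0.43217538, 0.06160302, 1.11882109]), 'attitude': array([-0.69580544,  0.71433074, -0.04779135,  0.05746622])}
wrist {'vfov': 58.63058241213365, 'cx': 278.9263984441596, 'cy': 205.39096936633916, 'eye': array([0.18548448, 0.62714629, 0.38229149]), 'attitude': array([0.82713541, 0.54049185, 0.08330143, 0.12952392])}
```

View pics/side0.png

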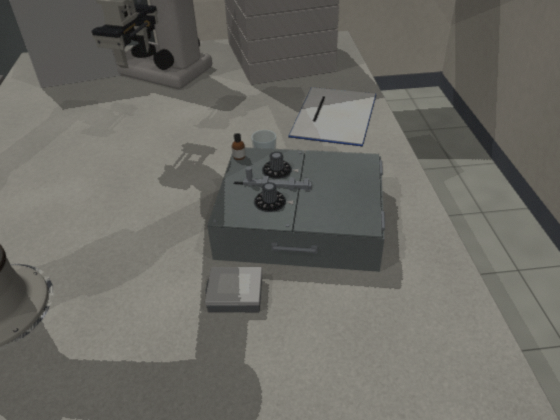

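View pics/top0.png

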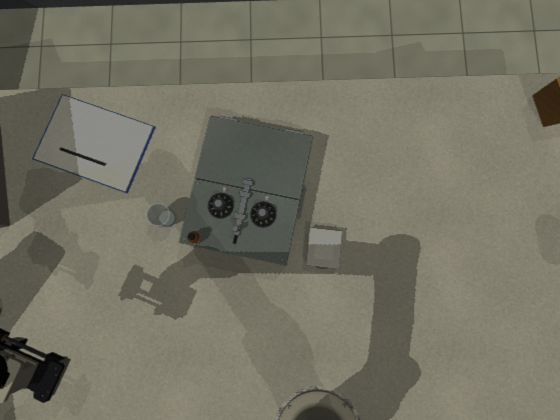

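View pics/wrist0.png

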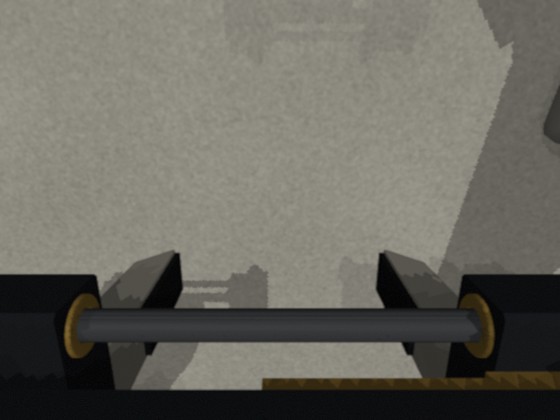

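The side view shows the safe around (300,205). The top view shows the dials near (220,205) and (263,213), and the oil bottle at (193,237). I'll enlarge both.

Run:
```python
import cv2
a=cv2.imread("pics/top0.png")[105:275,140:360];cv2.imwrite("pics/topz.png",cv2.resize(a,(770,595),interpolation=cv2.INTER_CUBIC))
a=cv2.imread("pics/top0.png")[170:250,185:295];cv2.imwrite("pics/topzz.png",cv2.resize(a,(770,560),interpolation=cv2.INTER_CUBIC))
a=cv2.imread("pics/side0.png")[125:225,205:335];cv2.imwrite("pics/sidez.png",cv2.resize(a,(780,600),interpolation=cv2.INTER_CUBIC))
```

```text
(no output)
```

View pics/topz.png

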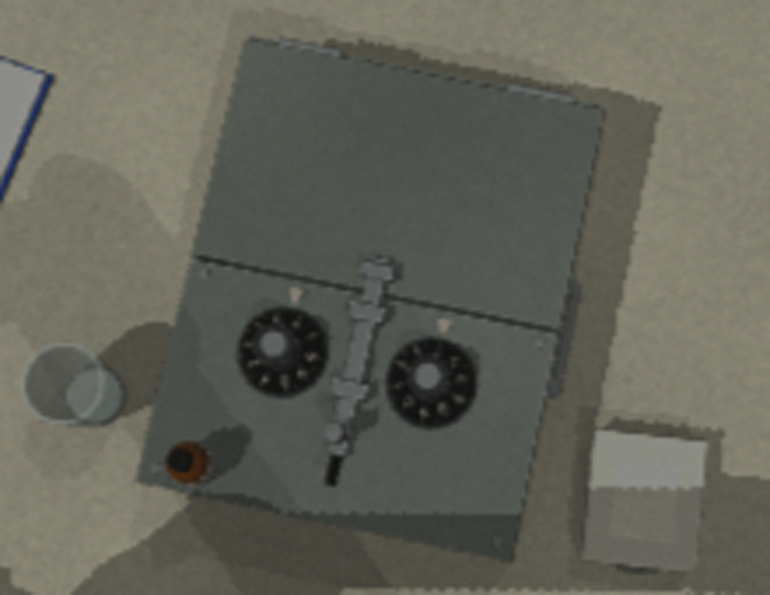

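View pics/topzz.png

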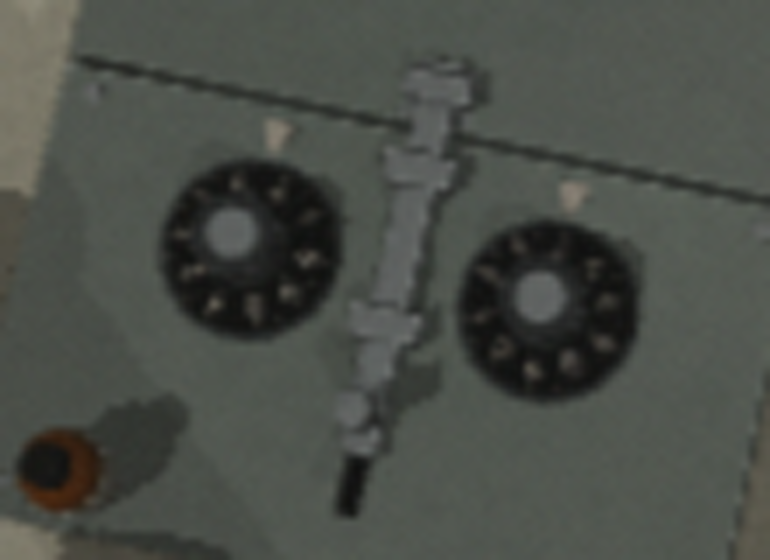

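View pics/sidez.png

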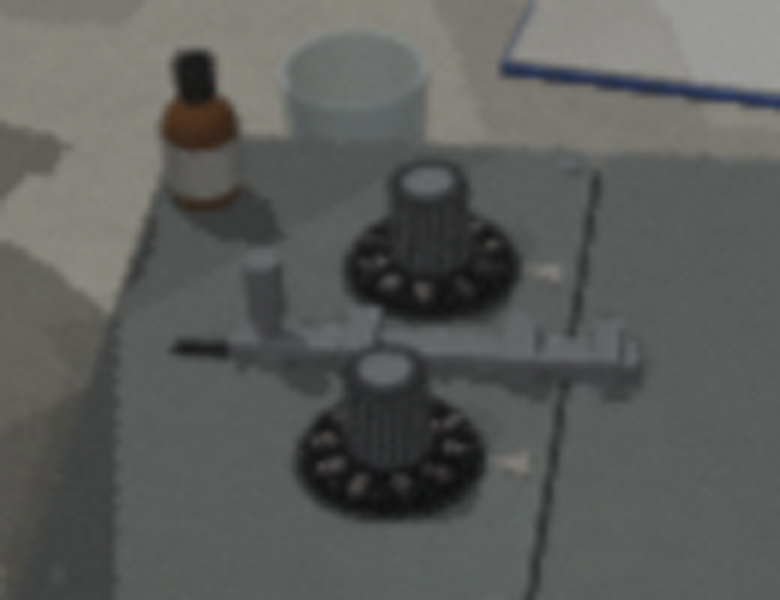

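```bash
cat > h.py <<'E'
import numpy as np, cv2
from scipy.spatial.transform import Rotation as R
from scipy.optimize import least_squares
def proj(c,p,H=420):
    p=np.atleast_2d(p); f=H/2/np.tan(np.radians(c["vfov"])/2)
    q=R.from_quat(c["attitude"]).inv().apply(p-c["eye"])
    return np.c_[c["cx"]+f*q[:,0]/q[:,2],c["cy"]+f*q[:,1]/q[:,2]]
def S(s,p):
    p=np.atleast_2d(np.array(p,float)); return R.from_euler('z',s[2]).apply(p)+[s[0],s[1],0]
E
python3 - <<'E'
from h import *
from bench import viewer
ct,cs=viewer.get_calibration("top"),viewer.get_calibration("side")
P=np.array([[0,.056,.14],[0,-.056,.14],[-.052,0,.143]])
T=np.array([[232,232],[541,297],[352,408]]);T=(T+.5)/7-.5+[185,170]
K=np.array([[428,183],[385,370],[262,260]]);K=(K+.5)/6-.5+[205,125]
P2=np.array([[0,.056,.107],[0,-.056,.107]]);T2=(np.array([[251,249],[549,311]])+.5)/7-.5+[185,170]
for use in ["both","top","side"]:
    def r(s):
        o=[]
        if use!="side": o+=[(proj(ct,S(s,P))-T).ravel(),(proj(ct,S(s,P2))-T2).ravel()]
        if use!="top": o+=[(proj(cs,S(s,P))-K).ravel()]
        return np.concatenate(o)
    q=least_squares(r,[.6,.1,0]);print(use,q.x,q.fun.round(1))
E
```

```text
both [ 0.57713057  0.17925056 -0.23438132] [ 0.1  0.3  0.1  0.2  0.1  0.2 -0.3 -0.1 -0.2 -0.1  0.1  0.1  0.1  0.1
  0.2 -0.2]
top [ 0.57737804  0.1792116  -0.23579342] [ 0.2  0.2  0.1  0.2  0.1  0.1 -0.3 -0.3 -0.1 -0.1]
side [ 0.57683848  0.17936122 -0.23203718] [-0.   0.   0.   0.1  0.  -0.1]
```

Both cameras agree to about 0.5 mm: safe at (0.577, 0.179), yaw -0.234. Next I'll check reach and yaw range, and estimate where the bystanders are.

Run:
```python
from h import *
from bench import manip,viewer
t0=manip.current_clock()
p=S(SAFE,[0,-.056,.20])[0]
manip.move_pose(p,Q(SAFE[2]))
print(manip.current_clock()-t0,manip.current_tool_pos()-p,manip.current_q().round(3),psi_of(manip.current_tcp_rot()))
c=viewer.get_calibration("wrist")
im=viewer.get_image("wrist");cv2.imwrite("pics/w1.png",im[:,:,::-1])
print(proj(c,S(SAFE,[[0,.056,.107],[0,.056,.140],[0,.096,.1]])))
for i in range(4):
    manip.sleep(.05);print(manip.current_force().round(2),manip.current_wrist_torque().round(3))
```

```text
2.0167 [-3.22954111e-04  2.05611704e-03  1.80596370e-05] [-0.239  0.368 -0.035  1.775  0.014  0.999 -0.511] -0.231229849588021
[[280.48591003  37.57553199]
 [280.73092005  29.84836932]
 [280.75357638 -33.80155404]]
[ 0.12 -0.02 -0.76] [-0.077  0.059  0.009]
[0.37 0.11 0.3 ] [-0.054  0.089  0.008]
[0.79 0.53 0.93] [-0.156  0.099 -0.001]
[-0.54 -0.4  -0.5 ] [-0.1    0.029 -0.036]
```

View pics/w1.png

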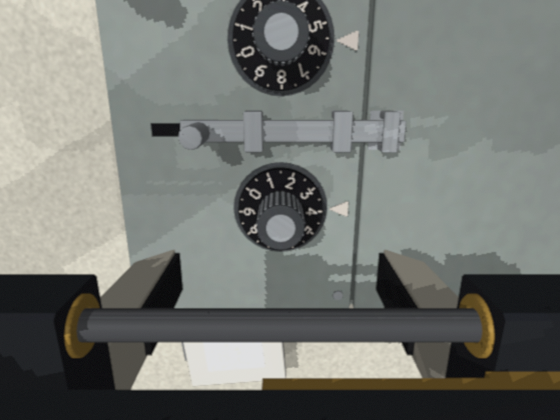

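The wrist view shows both dials. The left skirt is at (281,38), reading about 5.7. The right skirt is at (281,208), reading about 3.9. The projected left knob agrees within 1–2 px.

Run:
```python
import cv2
im=cv2.imread("pics/w1.png")
a=im[0:260,200:380];a=cv2.resize(a[:100],(720,400),interpolation=cv2.INTER_CUBIC);cv2.imwrite("pics/w1a.png",a)
a=cv2.resize(im[155:260,200:380],(720,420),interpolation=cv2.INTER_CUBIC);cv2.imwrite("pics/w1b.png",a)
```

```text
(no output)
```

View pics/w1a.png

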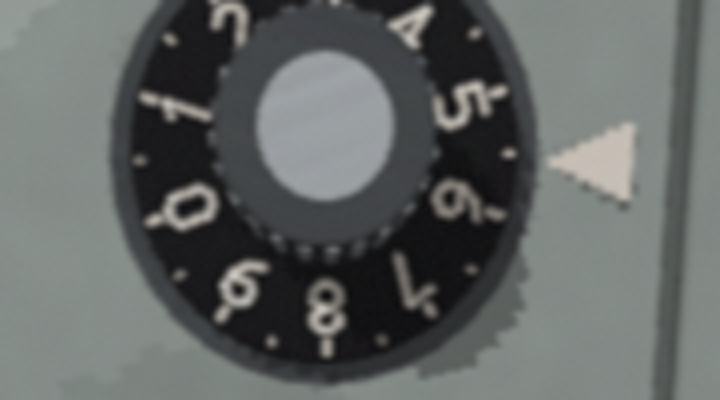

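View pics/w1b.png

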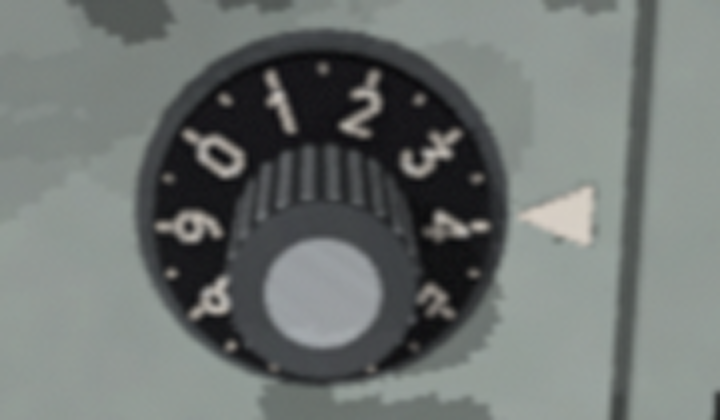

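```bash
cat >> h.py <<'E'
from bench import manip,viewer,effector
def tz(n=8,dt=.01):
    F=[];T=[]
    for i in range(n):
        manip.sleep(dt);F.append(manip.current_force());T.append(manip.current_wrist_torque())
    return np.mean(F,0).round(2),np.mean(T,0).round(4),np.std(T,0).round(3)[2]
E
python3 - <<'E'
from h import *
print(manip.current_tool_pos()-S(SAFE,[0,-.056,.20])[0])
t0=manip.current_clock()
p=S(SAFE,[0,.056,.20])[0]
manip.servo_line(p,vel=.15);print(manip.current_clock()-t0)
p[2]=.118
manip.servo_line(p,vel=.1);print(manip.current_clock()-t0)
print(tz());print(tz())
print(manip.current_tool_pos()-p)
t=manip.current_clock();effector.close(f_grip=8);print(manip.current_clock()-t,manip.current_finger_gap())
print(tz());print(manip.current_tool_pos()-p,manip.current_clock(),manip.current_q().round(3))
E
```

```text
[-1.47543495e-04  8.02798727e-04 -3.91285958e-05]
0.8999999999999999
1.8665999999999996
(array([0.01, 0.14, 0.16]), array([-0.095 ,  0.0732, -0.0143]), np.float64(0.026))
(array([-0.16,  0.45,  0.25]), array([-0.0875,  0.0888,  0.0068]), np.float64(0.026))
[0.00064963 0.00026513 0.00093964]
1.0 0.028728130170835295
(array([-0.21,  0.03, -0.1 ]), array([-0.0841,  0.1353, -0.0289]), np.float64(0.021))
[-6.31737478e-05  1.87120787e-05 -2.70995023e-05] 5.4833 [-0.377  0.557 -0.058  1.689  0.039  0.897 -0.685]
```

```bash
cat >> h.py <<'E'
def step(q,d):
    q=q.copy();q[6]+=d;t=manip.current_clock();manip.movej(q)
    F,T,s=tz(6,.01)
    print(round(manip.current_clock()-t,2),"cmd q7",round(q[6],3),"act",round(manip.current_q()[6],3),"Tz",T[2],"tau7",round(manip.current_tau()[6],3),"F",F);return q,T[2]
E
python3 - <<'E'
from h import *
q=np.array(manip.current_q())
for d in (.1,.2,.2):
    q,T=step(q,d)
    if abs(T)>.15: break
print(manip.current_tool_pos()-S(SAFE,[0,.056,.118])[0],manip.current_clock())
E
```

```text
0.3 cmd q7 -0.585 act -0.587 Tz 0.0903 tau7 0.006 F [-0.35  0.11  0.06]
0.36 cmd q7 -0.385 act -0.39 Tz 0.0755 tau7 -0.002 F [ 0.31 -0.13 -0.33]
0.36 cmd q7 -0.185 act -0.19 Tz 0.0622 tau7 -0.007 F [ 1.01 -0.07 -0.45]
[ 1.53026330e-04  3.18451787e-05 -2.09546514e-05] 6.5
```

```bash
cat >> h.py <<'E'
def feel(q,d,nmax,thr=.14):
    last=None
    for i in range(nmax):
        q,T=step(q,d)
        if abs(T)>thr:
            T2=tz(8)[1][2];print("again",T2)
            if abs(T2)>thr: return q,True
    return q,False
E
python3 - <<'E'
from h import *
q=np.array(manip.current_q()); q[6]=-.185
q,ok=feel(q,.03,14)
print(ok,manip.current_tool_pos()-S(SAFE,[0,.056,.118])[0],manip.current_clock())
E
```

```text
0.3 cmd q7 -0.155 act -0.158 Tz -0.0392 tau7 0.038 F [ 0.53  0.18 -0.72]
0.3 cmd q7 -0.125 act -0.126 Tz -0.0348 tau7 0.042 F [ 1.2   0.39 -0.68]
0.3 cmd q7 -0.095 act -0.096 Tz -0.0127 tau7 0.039 F [ 1.25 -0.16 -1.25]
0.3 cmd q7 -0.065 act -0.066 Tz -0.0024 tau7 0.026 F [ 1.45  0.24 -1.2 ]
0.3 cmd q7 -0.035 act -0.036 Tz -0.0011 tau7 0.031 F [ 1.51  0.17 -1.47]
0.3 cmd q7 -0.005 act -0.006 Tz -0.0053 tau7 0.01 F [ 2.33  0.62 -1.56]
0.3 cmd q7 0.025 act 0.024 Tz 0.0164 tau7 0.0 F [ 1.86  0.49 -1.14]
0.3 cmd q7 0.055 act 0.054 Tz 0.0885 tau7 -0.064 F [ 2.12  0.45 -2.12]
0.3 cmd q7 0.085 act 0.084 Tz 0.0292 tau7 -0.004 F [ 2.84  0.4  -1.92]
0.3 cmd q7 0.115 act 0.114 Tz 0.0346 tau7 -0.004 F [ 3.28  1.02 -2.11]
0.3 cmd q7 0.145 act 0.144 Tz 0.0363 tau7 -0.004 F [ 3.34  0.67 -2.33]
0.3 cmd q7 0.175 act 0.174 Tz 0.0354 tau7 -0.003 F [ 4.2   1.45 -3.18]
0.3 cmd q7 0.205 act 0.204 Tz -0.1213 tau7 0.16 F [ 4.41  1.66 -3.18]
0.3 cmd q7 0.235 act 0.234 Tz -0.1295 tau7 0.161 F [ 4.69  0.65 -3.12]
False [ 5.51496244e-04 -2.34851793e-04  2.70874567e-05] 10.7
```

Run:
```python
from h import *
q=np.array(manip.current_q()); q[6]=.235
q,ok=feel(q,-.03,8,.11)
print(ok,manip.current_clock())
```

```text
0.3 cmd q7 0.205 act 0.205 Tz -0.0201 tau7 0.004 F [ 4.37  0.71 -2.67]
0.3 cmd q7 0.175 act 0.176 Tz -0.0348 tau7 0.009 F [ 4.24  1.02 -2.6 ]
0.3 cmd q7 0.145 act 0.146 Tz -0.0504 tau7 0.009 F [ 3.59  1.24 -2.87]
0.3 cmd q7 0.115 act 0.116 Tz -0.0375 tau7 0.009 F [ 3.77  0.97 -2.12]
0.3 cmd q7 0.085 act 0.086 Tz 0.0464 tau7 -0.053 F [ 3.52  0.98 -1.86]
0.3 cmd q7 0.055 act 0.056 Tz 0.1432 tau7 -0.156 F [ 2.84  1.09 -1.71]
again 0.1391
True 12.5667
```

The dial is caught: there are firm stops on both sides, about 0.12 rad apart. I'll centre it, release, lift, and turn to view the right dial.

Run:
```python
from h import *
q=np.array(manip.current_q()); q[6]=.055
q,T=step(q,.06)
print(psi_of(manip.current_tcp_rot()))
effector.open_jaws();print("open",manip.current_finger_gap(),tz())
p=manip.current_tool_pos();p[2]=.20
manip.servo_line(p,vel=.12);print(manip.current_clock())
p=S(SAFE,[0,.056,.20])[0]
manip.move_pose(p,Q(SAFE[2]+np.pi))
print(manip.current_clock(),manip.current_tool_pos()-p,manip.current_q().round(2))
im=viewer.get_image("wrist");cv2.imwrite("pics/w2.png",im[:,:,::-1])
a=cv2.resize(im[:260,160:410,::-1],(577,600),interpolation=cv2.INTER_CUBIC);cv2.imwrite("pics/w2a.png",a)
```

```text
0.3 cmd q7 0.115 act 0.114 Tz 0.0298 tau7 0.03 F [ 3.2   0.95 -1.85]
0.5634241118391982
open 0.09154228483584669 (array([-0.06, -0.01,  0.11]), array([-0.0439,  0.0031,  0.0102]), np.float64(0.029))
14.875
16.725 [-1.55007476e-04 -3.21806561e-05 -3.17221078e-04] [-0.03  0.52 -0.54  1.61  0.29  1.09  2.26]
```

View pics/w2a.png

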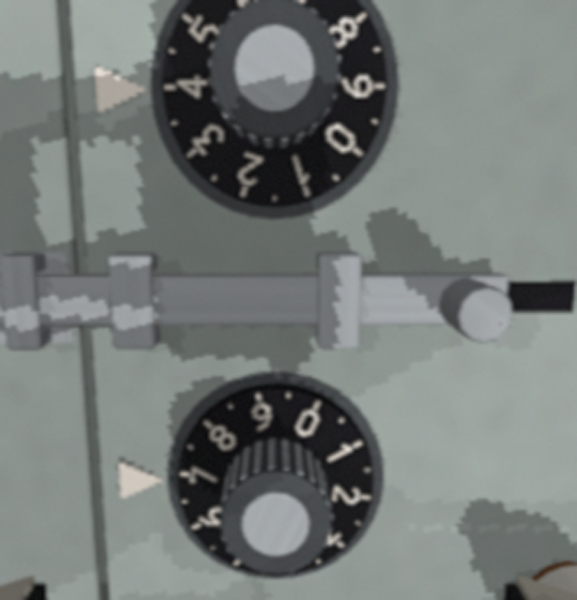

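The left dial now rests just short of 7 (about 6.85), caught. The right dial reads about 3.93. Next, the right dial, turned clockwise.

Run:
```python
from h import *
p=S(SAFE,[0,-.056,.20])[0]
manip.servo_line(p,vel=.15)
p[2]=.118
manip.servo_line(p,vel=.1)
manip.sleep(.2);print(manip.current_tool_pos()-p,tz(),manip.current_q().round(2))
effector.close(f_grip=8);print(manip.current_finger_gap())
q=np.array(manip.current_q());print(q[6],tz(),manip.current_clock())
for d in (-.1,-.2,-.2,-.2):
    q,T=step(q,d)
    if abs(T)>.15: print("stop");break
else:
    q,ok=feel(q,-.03,28,.11); print(ok,q[6])
print(manip.current_tool_pos()-p,manip.current_clock())
```

```text
[5.63269580e-04 7.09233624e-05 7.59171622e-04] (array([-0.2 , -0.25,  0.13]), array([ 0.1027,  0.122 , -0.0163]), np.float64(0.029)) [ 0.13  0.52 -0.51  1.82  0.32  0.88  2.38]
0.029059839663457734
2.3795926036511466 (array([ 0.54,  0.02, -0.25]), array([0.0773, 0.0293, 0.0095]), np.float64(0.023)) 19.975
0.3 cmd q7 2.28 act 2.282 Tz -0.0789 tau7 -0.01 F [-0.1   0.36  0.45]
0.36 cmd q7 2.08 act 2.085 Tz -0.0787 tau7 0.003 F [-0.32  0.44  0.42]
0.36 cmd q7 1.88 act 1.885 Tz -0.07 tau7 0.009 F [-1.31  0.56  0.74]
0.36 cmd q7 1.68 act 1.686 Tz -0.1024 tau7 0.014 F [-1.88  0.95  1.26]
0.3 cmd q7 1.65 act 1.652 Tz 0.0235 tau7 -0.042 F [-2.35  1.14  1.72]
0.3 cmd q7 1.62 act 1.621 Tz 0.0304 tau7 -0.041 F [-2.74  1.09  1.73]
0.3 cmd q7 1.59 act 1.591 Tz 0.0166 tau7 -0.041 F [-3.75  1.89  2.55]
0.3 cmd q7 1.56 act 1.561 Tz 0.0084 tau7 -0.036 F [-4.39  2.4   2.59]
0.3 cmd q7 1.53 act 1.531 Tz 0.0032 tau7 -0.027 F [-4.63  2.18  2.45]
0.3 cmd q7 1.5 act 1.501 Tz 0.01 tau7 -0.03 F [-4.3   2.37  2.68]
0.3 cmd q7 1.47 act 1.471 Tz 0.0061 tau7 -0.022 F [-4.39  2.63  2.  ]
0.3 cmd q7 1.44 act 1.441 
[... 562 characters left out ...]
 0.0114 tau7 -0.028 F [-4.48  2.52  2.51]
0.3 cmd q7 1.17 act 1.171 Tz 0.0027 tau7 -0.024 F [-4.58  2.64  2.59]
0.3 cmd q7 1.14 act 1.141 Tz -0.0078 tau7 -0.022 F [-4.65  2.78  2.65]
0.3 cmd q7 1.11 act 1.111 Tz 0.0205 tau7 -0.021 F [-4.81  2.72  2.58]
0.3 cmd q7 1.08 act 1.081 Tz -0.0007 tau7 -0.015 F [-4.37  3.01  2.7 ]
0.3 cmd q7 1.05 act 1.051 Tz 0.0384 tau7 -0.017 F [-4.54  3.01  2.52]
0.3 cmd q7 1.02 act 1.021 Tz -0.0068 tau7 -0.012 F [-4.61  2.68  2.5 ]
0.3 cmd q7 0.99 act 0.991 Tz -0.0067 tau7 0.001 F [-4.71  2.66  2.42]
0.3 cmd q7 0.96 act 0.961 Tz -0.1314 tau7 0.119 F [-4.5   2.67  2.38]
again -0.1353
True 0.9595926036511457
[-1.80949651e-04  5.28958664e-04 -3.19409381e-05] 28.6167
```

Run:
```python
from h import *
q=np.array(manip.current_q()); q[6]=.9596
for i in range(10):
    q,T=step(q,-.02)
    if T>.11: break
print(manip.current_clock())
```

```text
0.3 cmd q7 0.94 act 0.94 Tz -0.0313 tau7 0.018 F [-4.48  2.04  2.4 ]
0.3 cmd q7 0.92 act 0.92 Tz -0.0133 tau7 0.008 F [-4.41  2.01  2.56]
0.3 cmd q7 0.9 act 0.9 Tz -0.0347 tau7 0.012 F [-4.59  2.12  2.61]
0.3 cmd q7 0.88 act 0.88 Tz -0.0025 tau7 0.02 F [-4.46  2.37  2.7 ]
0.3 cmd q7 0.86 act 0.86 Tz -0.0217 tau7 0.015 F [-4.28  2.39  2.54]
0.3 cmd q7 0.84 act 0.84 Tz -0.0164 tau7 0.015 F [-4.79  1.98  2.53]
0.3 cmd q7 0.82 act 0.82 Tz -0.0008 tau7 -0.005 F [-4.67  2.06  1.91]
0.3 cmd q7 0.8 act 0.8 Tz 0.1202 tau7 -0.139 F [-4.61  2.29  2.53]
31.0167
```

Run:
```python
from h import *
q=np.array(manip.current_q()); q[6]=.80
for i in range(8):
    q,T=step(q,.03)
    if T<-.11: break
q,T=step(q,-.06)
print(psi_of(manip.current_tcp_rot()))
effector.open_jaws();print("open",manip.current_finger_gap(),tz())
p=manip.current_tool_pos();p[2]=.20
manip.servo_line(p,vel=.12);print(manip.current_clock())
im=viewer.get_image("wrist");cv2.imwrite("pics/w3.png",im[:,:,::-1])
im=viewer.get_image("top");cv2.imwrite("pics/t3.png",cv2.resize(im[170:250,185:295,::-1],(770,560),interpolation=cv2.INTER_CUBIC))
```

```text
0.3 cmd q7 0.83 act 0.83 Tz 0.0287 tau7 -0.001 F [-4.43  2.39  2.67]
0.3 cmd q7 0.86 act 0.859 Tz 0.0396 tau7 -0.005 F [-4.33  1.58  2.57]
0.3 cmd q7 0.89 act 0.889 Tz 0.0266 tau7 -0.005 F [-4.53  1.89  2.26]
0.3 cmd q7 0.92 act 0.919 Tz 0.0347 tau7 -0.005 F [-4.14  1.6   2.71]
0.3 cmd q7 0.95 act 0.949 Tz -0.0319 tau7 0.07 F [-4.34  1.68  3.12]
0.3 cmd q7 0.98 act 0.979 Tz -0.1068 tau7 0.128 F [-2.95  2.14  1.37]
0.3 cmd q7 1.01 act 1.009 Tz -0.1406 tau7 0.153 F [-0.77  1.39 -0.39]
0.3 cmd q7 0.95 act 0.951 Tz -0.0289 tau7 -0.029 F [ 0.81  0.67 -1.45]
1.4792090870102776
open 0.09188982626164541 (array([ 0.2 , -0.01, -0.12]), array([ 0.0323, -0.0061, -0.0071]), np.float64(0.022))
35.425
```

View pics/w3.png

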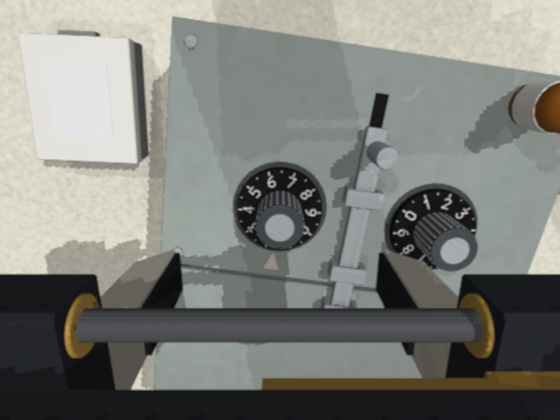

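View pics/t3.png

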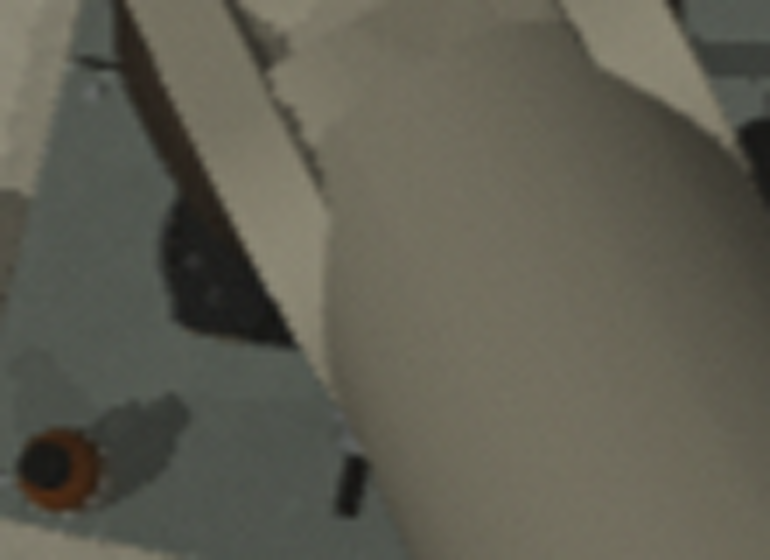

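The right dial reads about 1.75 at the arrow (270,262), with stops felt on both sides. Nothing standing around has moved. Now the bolt: a light grip across the safe's y axis, so friction limits the pull.

Run:
```python
from h import *
psi=SAFE[2]+np.pi/2
p=S(SAFE,[-.052,0,.20])[0]
manip.servo_line(p,ori=Q(psi),vel=.12)
print(manip.current_tool_pos()-p,manip.current_q().round(2))
p[2]=.121
manip.servo_line(p,vel=.1);manip.sleep(.2)
print(manip.current_tool_pos()-p,tz())
effector.close(f_grip=6);print(manip.current_finger_gap());F0=tz()[0];print(F0,manip.current_clock())
ax=R.from_euler('z',SAFE[2]).apply([1,0,0])
for d in (1,2,3,4,5,6):
    manip.servo_line(S(SAFE,[-.052-d/1000,0,.121])[0],vel=.02)
    F=tz(6)[0];print(d,F,"along x",round(F@ax,2),manip.current_clock())
    if abs(F@ax)>12: break
```

```text
[ 0.00029194 -0.0007413  -0.00026282] [ 0.04  0.39 -0.54  1.8   0.23  1.01  0.74]
[0.00050227 0.00017087 0.00071454] (array([-0.15,  0.49,  0.11]), array([ 0.0225,  0.008 , -0.0123]), np.float64(0.019))
0.013617428320820158
[ 0.76  1.71 -1.38] 38.775
1 [ 4.01  2.5  -4.15] along x 3.32 39.075
2 [ 4.16  2.93 -4.76] along x 3.37 39.375
3 [ 4.09  2.99 -4.42] along x 3.28 39.675
4 [ 3.76  3.83 -4.12] along x 2.77 39.975
5 [ 3.6   3.16 -4.42] along x 2.77 40.275
6 [ 3.89  3.18 -4.18] along x 3.05 40.575
```

Run:
```python
from h import *
ax=R.from_euler('z',SAFE[2]).apply([1,0,0])
for d in (14,22,26,28,29):
    manip.servo_line(S(SAFE,[-.052-d/1000,0,.121])[0],vel=.03)
    F=tz(6)[0];print(d,F,"along x",round(F@ax,2),manip.current_clock(),manip.current_finger_gap())
    if abs(F@ax)>10: break
im=viewer.get_image("wrist");cv2.imwrite("pics/w4.png",im[:,:,::-1])
im=viewer.get_image("side");cv2.imwrite("pics/s4.png",cv2.resize(im[125:225,205:335,::-1],(780,600),interpolation=cv2.INTER_CUBIC))
```

```text
14 [ 1.44  3.74 -2.41] along x 0.53 41.0417 0.013854861034516473
22 [ 2.19  4.56 -3.18] along x 1.07 41.5083 0.013691522414224933
26 [ 2.    4.84 -2.87] along x 0.82 41.8417 0.01396822444804927
28 [ 2.2   4.69 -3.78] along x 1.05 42.1417 0.013770122367084123
29 [ 3.21  3.93 -3.68] along x 2.21 42.4417 0.013482655054497833
```

View pics/w4.png

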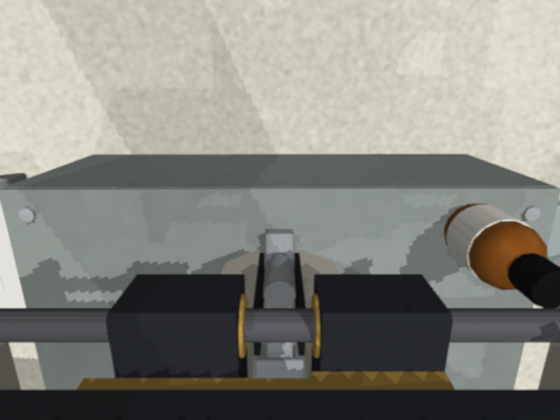

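View pics/s4.png

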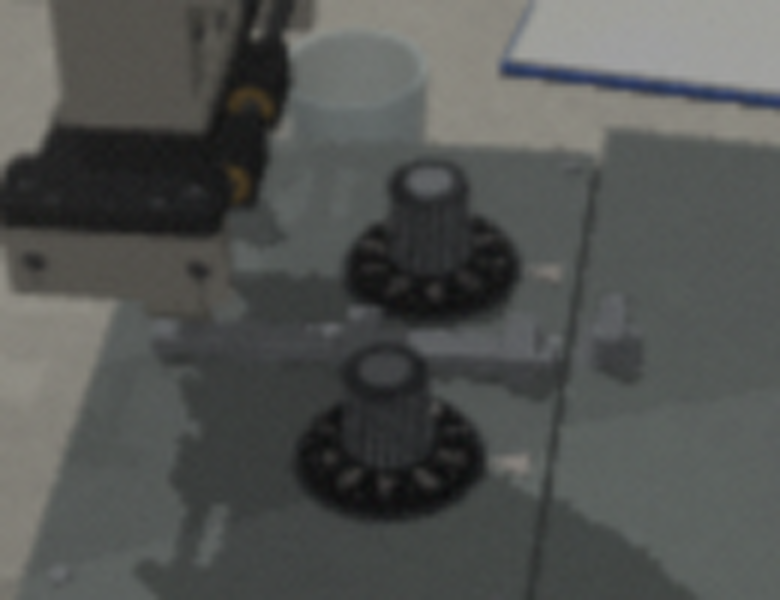

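The side view shows the tongue out of the keeper and the lid edge raised. I'll release, lift and check.

Run:
```python
from h import *
effector.open_jaws();print(manip.current_finger_gap(),tz())
p=manip.current_tool_pos();p[2]=.25
manip.servo_line(p,vel=.12)
im=viewer.get_image("wrist");cv2.imwrite("pics/w5.png",im[:,:,::-1])
p=S(SAFE,[-.20,0,.33])[0]
manip.servo_line(p,vel=.15);manip.sleep(.3)
im=viewer.get_image("top");cv2.imwrite("pics/t5.png",cv2.resize(im[105:275,140:360,::-1],(770,595),interpolation=cv2.INTER_CUBIC))
im=viewer.get_image("side");cv2.imwrite("pics/s5.png",cv2.resize(im[125:225,205:335,::-1],(780,600),interpolation=cv2.INTER_CUBIC))
cs=viewer.get_calibration("side")
for x in (.027,.03): print((proj(cs,S(SAFE,[-.052-x,0,.143]))-[205,125])*6)
for z in (.1,.106,.112,.118): print(z,(proj(cs,S(SAFE,[.060,-.1,z]))-[205,125])*6,(proj(cs,S(SAFE,[.060,.14,z]))-[205,125])*6)
print(manip.current_clock())
```

```text
0.09172494215522152 (array([-0.27, -0.11,  0.25]), array([ 0.012 , -0.0059,  0.0118]), np.float64(0.042))
[[185.83516759 252.63044926]]
[[177.56658364 252.19975818]]
0.1 [[546.34098035 552.33614799]] [[608.32227698 150.59794107]]
0.106 [[546.17797081 538.9360207 ]] [[608.38177633 137.91449446]]
0.112 [[546.01373132 525.43478578]] [[608.44165736 125.14968501]]
0.118 [[545.84824791 511.83129457]] [[608.50192375 112.30272732]]
46.6833
```

View pics/s5.png

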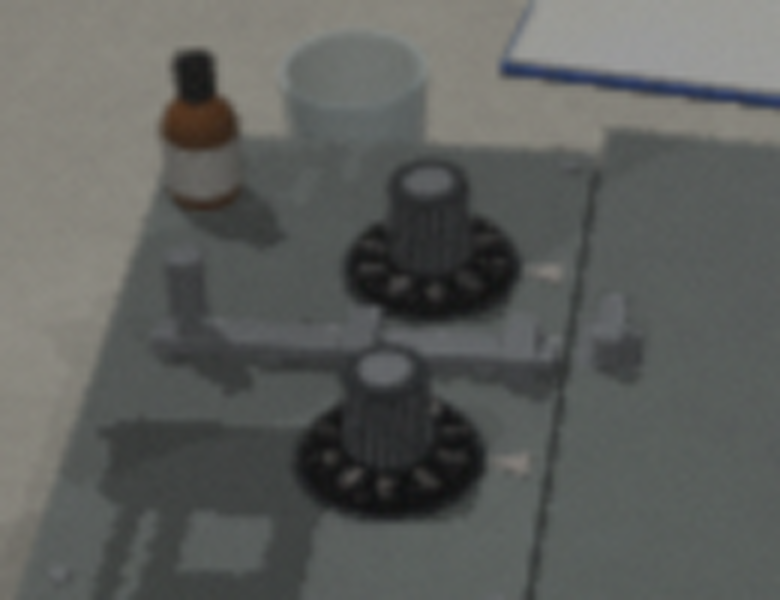

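View pics/t5.png

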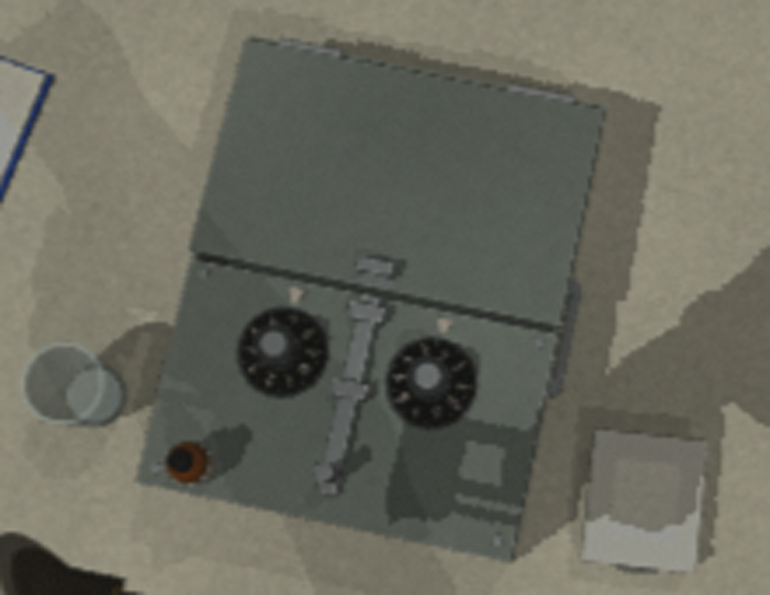

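View pics/w5.png

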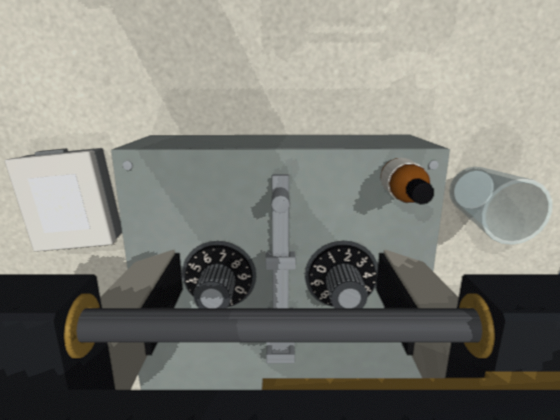

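Run:
```python
from h import *
g=lambda f:cv2.cvtColor(cv2.imread(f),cv2.COLOR_BGR2GRAY)
a=cv2.resize(g("pics/side0.png")[125:225,205:335],(780,600),interpolation=cv2.INTER_CUBIC);b=g("pics/s5.png")
t=a[240:320,236:290]
r=cv2.matchTemplate(b[200:360,120:260],t,cv2.TM_CCOEFF_NORMED);_,m,_,l=cv2.minMaxLoc(r);print(m,np.array(l)+[120,200]-[236,240])
cs=viewer.get_calibration("side")
for x in (.026,.027,.028,.029,.03): print(x,((proj(cs,S(SAFE,[-.052-x,0,.14]))-proj(cs,S(SAFE,[-.052,0,.14])))*6).round(1))
```

```text
0.8963220119476318 [-79  -5]
0.026 [[-71.7  -3.8]]
0.027 [[-74.5  -3.9]]
0.028 [[-77.3  -4. ]]
0.029 [[-80.   -4.2]]
0.03 [[-82.8  -4.3]]
```

Run:
```python
from h import *
manip.hand_in();print(manip.current_clock())
```

```text
the job is handed in; nothing more can be done
the job is handed in; nothing more can be done
```

The safe is unlocked and the lid is standing ajar. I handed the job in at about 47 s of the 67 s allowed; no verdict is reported.

- **Dials:** I turned each dial with a light 8 N grip until it caught, then felt a firm stop on both sides, about 0.12 rad apart. I never read more than about 0.14 N m at the wrist (0.16 N m at the last joint), well below the 0.37 N m that counts as forcing. The left dial rests at about 6.85 (4.3 rad) and the right at about 1.75 (1.1 rad), both within 0.25 rad of their numbers. On the right dial the first bump came from the near-side stop, so I went on gently to the far stop and back to be sure it was caught.
- **Bolt:** I drew it with a 6 N grip, and the pull stayed at about 3 N. The last side picture puts it at about 28.6 mm. A rougher reading by eye gave about 27.6 mm, but both are above the 26 mm needed. I stopped about 1 mm short of the 30 mm stop so as not to press on it.
- **Lid:** its front edge stands at about 110 mm in the side picture, inside the 106 to 125 mm range.
- **Bystanders and arm:** in the last pictures the bottle, jar and slide box are where they started. The gripper is open, well above the bench and clear of everything.

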